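# Sort the specimen pots into their nests

## Task

Put each of the four specimen pots into the nest that matches it in both lid colour and size: large pots in the large round nests, small pots in the small ones, red lids in red and blue lids in blue. Keep the pots upright all the while and leave each standing flat on the floor of its nest. Leave the amber bottle and the small tube rack that stand among them undisturbed where they are.

Things in the scene. Friction and masses are not known exactly. Their poses are not given: they have to be found in the camera images.
- large_red_pot_center (a point): The large specimen pot with a red lid: an upright, nearly straight-sided round white plastic pot, 54 mm in diameter and 68 mm high over all, the top 16 mm being its red screw lid (fixed on). Loose, 75 to 155 g. This point is on its axis, half-way up (34 mm above its underside); z points up along the axis. It starts upright on the table.
- large_red_nest: The large red nest: a low, round red plastic dish with a white disc in the middle of its floor, fixed to the table, 82 mm outer and 74 mm inner diameter, 12 mm high over the rim, with a flat floor 4 mm above the table. It holds the large pot with the red lid. Origin: centre of its underside, on the table; z up.
- large_blue_pot_center (a point): The large specimen pot with a blue lid: an upright, nearly straight-sided round white plastic pot, 54 mm in diameter and 68 mm high over all, the top 16 mm being its blue screw lid (fixed on). Loose, 75 to 155 g. This point is on its axis, half-way up (34 mm above its underside); z points up along the axis. It starts upright on the table.
- large_blue_nest: The large blue nest: a low, round blue plastic dish with a white disc in the middle of its floor, fixed to the table, 82 mm outer and 74 mm inner diameter, 12 mm high over the rim, with a flat floor 4 mm above the table. It holds the large pot with the blue lid. Origin: centre of its underside, on the table; z up.
- small_red_pot_center (a point): The small specimen pot with a red lid: an upright, nearly straight-sided round white plastic pot, 34 mm in diameter and 50 mm high over all, the top 13 mm being its red screw lid (fixed on). Loose, 30 to 65 g. This point is on its axis, half-way up (25 mm above its underside); z points up along the axis. It starts upright on the table.
- small_red_nest: The small red nest: a low, round red plastic dish with a white disc in the middle of its floor, fixed to the table, 60 mm outer and 52 mm inner diameter, 12 mm high over the rim, with a flat floor 4 mm above the table. It holds the small pot with the red lid. Origin: centre of its underside, on the table; z up.
- small_blue_pot_center (a point): The small specimen pot with a blue lid: an upright, nearly straight-sided round white plastic pot, 34 mm in diameter and 50 mm high over all, the top 13 mm being its blue screw lid (fixed on). Loose, 30 to 65 g. This point is on its axis, half-way up (25 mm above its underside); z points up along the axis. It starts upright on the table.
- small_blue_nest: The small blue nest: a low, round blue plastic dish with a white disc in the middle of its floor, fixed to the table, 60 mm outer and 52 mm inner diameter, 12 mm high over the rim, with a flat floor 4 mm above the table. It holds the small pot with the blue lid. Origin: centre of its underside, on the table; z up.
- amber_bottle: A bystander: an upright amber glass bottle with a black cap and paper label, 42 mm in diameter, 78 mm high, loose. To be left alone. Origin: centre of its underside; z up.
- tube_rack: A bystander: a small white wire rack, 100 mm (its x) by 40 mm (its y), holding five clear tubes with green and yellow caps, 80 mm high over the caps, loose. To be left alone. Origin: centre of its underside; z up.
Things that resemble listed ones, but are neither listed nor needed, are in the scene too. Leave any purple or turquoise look-alike of the part that bears large_red_pot_center alone.

How it is judged:
By the outcome, as a careful person would: the job done as asked, in the order asked, and still so for the second after the job is handed in, with the robot touching nothing.
It also fails if it takes over 109 s, if anything falls off the work surface, if the arm or the gripper's body presses on something with over 40 N, if the wrist force passes 120 N, or if a joint passes its speed limit or range.

## Robot

A 6-joint arm with a two-finger parallel gripper is mounted at the origin on the work surface. World frame = base frame: x ahead of the robot, y to its left, z up, the work surface at z = 0. Lengths are in m, angles in rad, forces in N, time in s.
With the tool pointing down it reaches from about 0.325 to 0.875 m from the base axis. Payload 4.4 kg.
Tool frame: the origin (TCP) lies midway between the tips of the shut fingers; the grasp point (between the pads) lies 19 mm behind it; z points along the fingers, y is the line along which they close (so a half turn about z gives the same grasp; the last joint's range is limited). The gripper opens to 85 mm and grips with 20 to 120 N. Pads are 22 mm wide; open, the fingers measure 114 mm over their backs; the gripper's body (76 mm by 85 mm) begins 54 mm behind the grasp point. The pads swing forward as they close: fully open they stand 13 mm farther back than shut.
Start: joints at [-1.444, 0.207, 1.542, -0, 1.393, -0.15], TCP at [0.157, -0.553, 0.231] pointing down, gripper open.
Joint ranges: [-2.73, 2.73], [-0.86, 2.22], [0.23, 2.46], [-1.11, 4.25], [0.08, 2.63], [-2.82, 2.82]. Speed limits (rad/s): [2.79, 2.79, 3.14, 3.14, 3.14, 3.14].

## Interface

Orientations are given as a unit quaternion [x, y, z, w].
In Python, from bench import ctrl gives the robot as it stands. The module is installed in compiled form; this text tells all that it offers.
- The arm moves only by the tool jog_arm, never from a script. Its argument "steps" is one flat list of numbers, 5 for each row, row after row: the shift along the tool's x, y, z in units of 25 mm (1.0 is 25 mm), then the turn about the tool's z in units of 6 degrees (1.0 is 6 degrees), then the closure, from 0 (fully open) to 1 (shut). A call has 1 to 12 rows; each row shifts and turns the commanded pose from where the row before left it, along the tool's axes as they then stand; what a row does not reach is not made up. A row lasts 1/8 s, in which the tool goes at most 62.5 mm and 10.7 degrees, less where a joint would pass 70% of its speed; a pose out of reach is approached as far as the arm can. A call is refused whole if a number of a shift passes 1 or a number of a turn 1, either way. A call with a gripper value outside its range is refused whole. The fingers move at their own pace and stop on an object; the grip force is fixed at half the most. Time passes only in rows, so rows that do not move let the fingers close. It gives the time, the measured TCP pose, the force, the opening and the grip force at its end, in the units of the state.
- ctrl.state(): the state, without advancing time (a new reading comes with each control period).
- ctrl.get_image(name): name is "scene" or "top" or "wrist"; returns a dict with "color" (420x560x3 uint8, red, green, blue), "fx", "fy", "cx", "cy" (pixels), "cam_to_world" (4x4, takes a point from camera to world coordinates). Camera axes: x right, y down, z forward; pixel columns grow to the right and rows downward; lengths in m; the calibration is good to about 2 mm. A picture is of the moment at which its call begins. There is no depth.
- ctrl.close_job(): hands the job in; it is judged then, once.
The state is a dict: "clock": time; "qpos": joint angles; "joint_vel": joint speeds; "joint_efforts": joint torques, N m; "tcp_pos": TCP position; "tool_rot": TCP orientation; "ft_force": force on the tool from outside, world axes, zero at the start; "ft_torque": the same for the moment, N m; "opening": finger opening in m; "grip_force": force on a finger pad.
Only numpy, scipy, OpenCV 4.12 (cv2) and the standard library are available. Lean on these libraries where they do the work, as an engineer would, in place of code of your own. Each camera call takes 0.05 s, during which the arm holds its last target. There are 200 camera calls.

## Working session

There is one attempt and no reset: what is moved stays moved. The work goes in short steps, Python scripts to look and compute and a tool call to move; the robot and the scene stay as the last step left them, time stands still between calls to the robot, and variables do not carry over. Pictures are saved under pics/ and viewed, at most 14 in all, crops included, and the job is handed in when it is done.

Besides the shell and the picture viewer there is one more tool, called after ">>>" by a JSON object that holds its "method" and its "body". jog_arm: Moves the arm, as the interface text tells. Its arguments: {"type":"object","properties":{"steps":{"type":"array","items":{"type":"number"}}},"required":["steps"]}

```bash
mkdir -p pics
python3 - <<'E'
from bench import ctrl
import cv2
for n in("top","scene"):
    d=ctrl.get_image(n); cv2.imwrite(f"pics/{n}0.png",d["color"][:,:,::-1]); print(n,d["fx"],d["cx"],d["cy"],d["cam_to_world"].round(3).tolist() if hasattr(d["cam_to_world"],'round') else d["cam_to_world"])
s=ctrl.state();print(s["clock"],s["tcp_pos"],s["tool_rot"],s["opening"])
E
```

```text
top 492.06656916880297 273.39477206780435 204.0183777194959 [[0.027, -0.993, 0.118, 0.312], [-1.0, -0.026, 0.013, -0.054], [-0.01, -0.119, -0.993, 1.675], [0.0, 0.0, 0.0, 1.0]]
scene 419.45708642454713 271.97720367854436 209.0774076689439 [[0.844, 0.3, -0.445, 0.992], [0.536, -0.505, 0.676, -0.752], [-0.021, -0.809, -0.587, 0.685], [0.0, 0.0, 0.0, 1.0]]
0.1 [ 0.15704606 -0.55240977  0.23021499] [ 9.90437664e-01  1.37956854e-01  1.95329986e-05 -1.06748676e-03] 0.0849891655647087
```

View pics/top0.png

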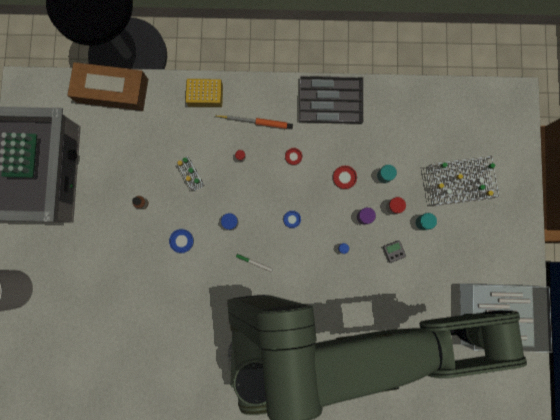

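View pics/scene0.png

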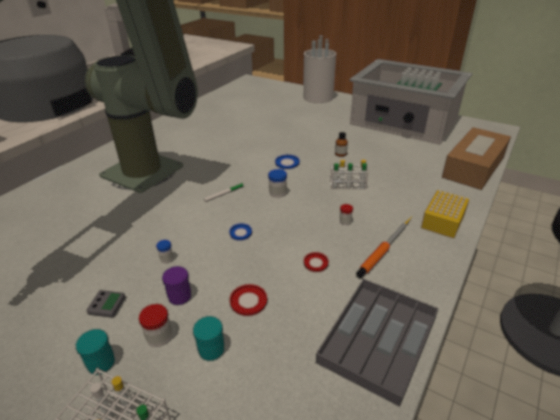

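Top view: large red pot (397,205) and its nest (344,177); small red pot (240,155), nest (293,156); large blue pot (229,222), nest (181,241); small blue pot (343,248), nest (292,219). The purple (367,216) and turquoise (388,173), (427,221) look-alikes crowd the large red pot. The scene view shows the same layout, with pots and nests unobstructed.

```bash
cat > h.py <<'E'
import cv2, numpy as np
from bench import ctrl
from scipy.spatial.transform import Rotation as R
def ray(d,u,v,z):
    T=np.array(d["cam_to_world"]); r=T[:3,:3]@[(u-d["cx"])/d["fx"],(v-d["cy"])/d["fy"],1]; o=T[:3,3]
    return o+r*(z-o[2])/r[2]
def blobs(d,color,amin=20):
    h=cv2.cvtColor(d["color"],cv2.COLOR_RGB2HSV)
    hue,s,v=[h[...,i].astype(int) for i in range(3)]
    m={"red":((hue<6)|(hue>172)),"blue":(hue>105)&(hue<126),"purple":(hue>=130)&(hue<=155),"teal":(hue>82)&(hue<98)}[color]&(s>110)&(v>50)
    m=cv2.morphologyEx(m.astype(np.uint8),cv2.MORPH_CLOSE,np.ones((2,2)))
    out=[]
    for c in cv2.findContours(m,cv2.RETR_EXTERNAL,cv2.CHAIN_APPROX_NONE)[0]:
        a=cv2.contourArea(c)
        if a<amin: continue
        M=cv2.moments(c); x,y,w,hh=cv2.boundingRect(c)
        out.append((M["m10"]/M["m00"],M["m01"]/M["m00"],a,w,hh))
    return out
E
python3 - <<'E'
from h import *
for n in("top","scene"):
    d=ctrl.get_image(n)
    for c in("red","blue","purple","teal"):
        for b in blobs(d,c):
            print(n,c,np.round(b,1),*[ (z,ray(d,b[0],b[1],z)[:2].round(4)) for z in(.010,.046,.065)])
E
```

```text
top red [398.  205.8 191.   17.   16. ] (0.01, array([ 0.5156, -0.4549])) (0.046, array([ 0.5112, -0.4462])) (0.065, array([ 0.5089, -0.4416]))
top red [345.5 177.9 403.   24.   23. ] (0.01, array([ 0.6071, -0.2758])) (0.046, array([ 0.6007, -0.271 ])) (0.065, array([ 0.5974, -0.2684]))
top red [240.6 155.6  64.5  10.   10. ] (0.01, array([0.6759, 0.0863])) (0.046, array([0.6681, 0.0833])) (0.065, array([0.6639, 0.0817]))
top red [294.1 157.  200.   17.   17. ] (0.01, array([ 0.6755, -0.0983])) (0.046, array([ 0.6677, -0.0974])) (0.065, array([ 0.6635, -0.0969]))
top blue [344.4 249.   62.   10.    9. ] (0.01, array([ 0.3643, -0.2746])) (0.046, array([ 0.3632, -0.2698])) (0.065, array([ 0.3626, -0.2673]))
top blue [181.9 241.7 393.   23.   23. ] (0.01, array([0.3741, 0.2747])) (0.046, array([0.3727, 0.2676])) (0.065, array([0.372 , 0.2639]))
top blue [229.6 222.  174.   16.   15. ] (0.01, array([0.4453, 0.1156])) (0.046, array([0.4424, 0.1119])) (0.065, array([0.4409, 0.11  ]))
top blue [292.7 220.  195.   17.   17. ] (0.01, array([ 0.4579, -0.0985])) (0.046, array([ 0.4547, -0.0975]
[... 1235 characters left out ...]
  15. ] (0.01, array([ 0.4677, -0.1   ])) (0.046, array([ 0.4957, -0.1348])) (0.065, array([ 0.5105, -0.1531]))
scene blue [283.8 168.  371.   30.   27. ] (0.01, array([0.3951, 0.2308])) (0.046, array([0.4269, 0.1784])) (0.065, array([0.4437, 0.1507]))
scene purple [177.6 285.7 684.5  27.   37. ] (0.01, array([ 0.4567, -0.3238])) (0.046, array([ 0.4853, -0.3466])) (0.065, array([ 0.5004, -0.3587]))
scene teal [  96.2  351.  1056.    38.    42. ] (0.01, array([ 0.4404, -0.5297])) (0.046, array([ 0.4699, -0.5416])) (0.065, array([ 0.4854, -0.5478]))
scene teal [209.9 338.3 952.5  29.   43. ] (0.01, array([ 0.6061, -0.3947])) (0.046, array([ 0.6267, -0.4138])) (0.065, array([ 0.6376, -0.4238]))
```

>>> {"method": "jog_arm", "body": {"steps": [0, 0, 0, 0.9, 0, 0, 0, 0, 0.9, 0, 0, 0, 0, 0.85, 0, 1, -0.4, 0, 0, 0, 1, -0.4, 0, 0, 0, 1, -0.4, 0, 0, 0, 1, -0.4, 0, 0, 0, 1, -0.4, 0, 0, 0, 1, -0.4, 0, 0, 0, 1, -0.4, 0, 0, 0, 1, -0.4, 0, 0, 0, 1, -0.4, 0, 0, 0]}}

```text
clock: 1.7
tcp_pos: [0.3829, -0.4627, 0.2309]
tool_rot: [1.0, -0.0, -0.0, -0.0]
ft_force: [0.0, -0.5, 0.2]
opening: 0.0854
grip_force: 0.0
```

Run:
```python
from h import *
s=ctrl.state();print(s["clock"],s["tcp_pos"],R.from_quat(s["tool_rot"]).as_matrix().round(4).tolist(),s["qpos"])
d=ctrl.get_image("wrist");cv2.imwrite("pics/w1.png",d["color"][:,:,::-1]);print(d["fx"],np.array(d["cam_to_world"]).round(3).tolist())
```

```text
1.7 [ 0.382891   -0.46272309  0.23091977] [[1.0, -0.0007, -0.0003], [-0.0007, -1.0, 0.0005], [-0.0003, -0.0005, -1.0]] [-1.02354341e+00  2.60965812e-01  1.47586163e+00 -7.53960613e-06
  1.40537815e+00  5.47968318e-01]
343.4426635198071 [[-0.0, -0.966, -0.26, 0.448], [-1.0, 0.0, 0.0, -0.464], [-0.0, 0.26, -0.966, 0.374], [0.0, 0.0, 0.0, 1.0]]
```

View pics/w1.png

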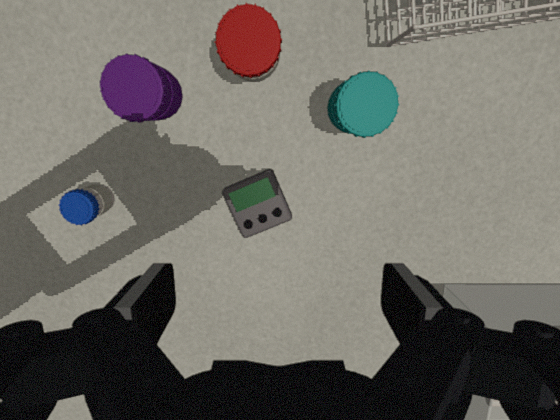

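The wrist view shows the red lid at (248,40), purple (132,88), turquoise (367,103) and the small blue lid at (79,207), with the fingers at the bottom.

```bash
cat >> h.py <<'E'
def wrist():
    d=ctrl.get_image("wrist"); p=ctrl.state()["tcp_pos"]; print("tcp",np.round(p,4))
    for c in("red","blue","purple","teal"):
        for b in blobs(d,c,300):
            print(c,np.round(b,0),*[f"z{z} {ray(d,b[0],b[1],z)[:2].round(4)} d={np.sqrt(4*b[2]/np.pi)/d['fx']*(d['cam_to_world'][2][3]-z):.3f}" for z in(.012,.05,.068)])
E
python3 -c "
from h import *
wrist()"
```

```text
tcp [ 0.3842 -0.4619  0.2309]
red [ 252.   46. 3608.   68.   74.] z0.012 [ 0.5205 -0.436 ] d=0.071 z0.05 [ 0.5131 -0.4388] d=0.064 z0.068 [ 0.5097 -0.44  ] d=0.060
blue [  82.  211. 1010.   39.   36.] z0.012 [ 0.3553 -0.2481] d=0.038 z0.05 [ 0.3653 -0.2705] d=0.034 z0.068 [ 0.37   -0.2812] d=0.032
purple [ 143.   94. 3886.   81.   67.] z0.012 [ 0.4764 -0.3262] d=0.074 z0.05 [ 0.4737 -0.3404] d=0.066 z0.068 [ 0.4724 -0.3472] d=0.063
teal [ 367.  109. 3321.   72.   66.] z0.012 [ 0.4617 -0.5516] d=0.069 z0.05 [ 0.4606 -0.5422] d=0.061 z0.068 [ 0.46   -0.5377] d=0.058
```

>>> {"method": "jog_arm", "body": {"steps": [1, -0.2, 0, 0, 0, 1, -0.2, 0, 0, 0, 1, -0.2, 0, 0, 0, 1, -0.2, 0.5, 0, 0, 1, -0.1, 0.5, 0, 0, 0.1, 0, 1, 0, 0, 0, 0, 1, 0, 0, 0, 0, 0.5, 0, 0]}}

```text
clock: 2.8
tcp_pos: [0.5083, -0.4404, 0.1415]
tool_rot: [1.0, -0.001, -0.001, -0.001]
ft_force: [-0.3, 0.2, 0.4]
opening: 0.0853
grip_force: 0.0
```

Run:
```python
from h import *
wrist()
d=ctrl.get_image("wrist");cv2.imwrite("pics/w2.png",d["color"][:,:,::-1])
```

```text
tcp [ 0.5079 -0.4399  0.1402]
red [ 276.  216. 4990.   83.   82.] z0.012 [ 0.4963 -0.4392] d=0.063 z0.05 [ 0.5071 -0.4395] d=0.054 z0.068 [ 0.5123 -0.4397] d=0.050
red [   54.    68. 10389.   113.   118.] z0.012 [ 0.6098 -0.2759] d=0.091 z0.05 [ 0.6048 -0.2991] d=0.078 z0.068 [ 0.6025 -0.31  ] d=0.072
purple [ 140.  250. 4726.   99.   87.] z0.012 [ 0.4663 -0.3242] d=0.061 z0.05 [ 0.4813 -0.3406] d=0.053 z0.068 [ 0.4884 -0.3484] d=0.049
teal [ 410.  260. 3588.   97.   78.] z0.012 [ 0.4574 -0.5537] d=0.054 z0.05 [ 0.4736 -0.538 ] d=0.046 z0.068 [ 0.4813 -0.5306] d=0.043
teal [ 225.   44. 7158.   94.   94.] z0.012 [ 0.6263 -0.4027] d=0.076 z0.05 [ 0.619  -0.4081] d=0.065 z0.068 [ 0.6155 -0.4107] d=0.060
```

View pics/w2.png

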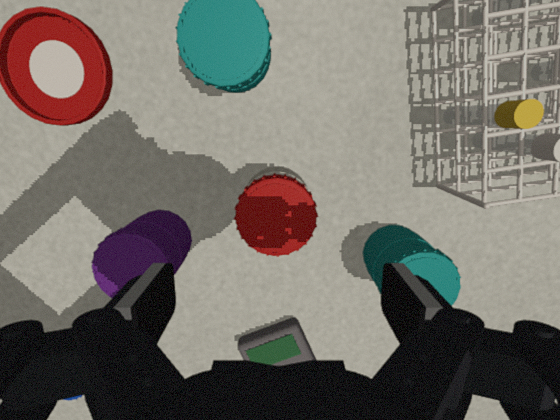

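The red lid is centred at (276,216), which gives pot x 0.512, y -0.440. The nest centre is near (0.609, -0.276), and the fingers clear the look-alikes.

>>> {"method": "jog_arm", "body": {"steps": [0.15, 0, 1, 0, 0, 0, 0, 1, 0, 0, 0, 0, 1, 0, 0, 0, 0, 1, 0, 0, 0, 0, 0.6, 0, 0, 0, 0, 0, 0, 0]}}

```text
clock: 3.65
tcp_pos: [0.5129, -0.4406, 0.0281]
tool_rot: [1.0, -0.0, -0.001, -0.001]
ft_force: [0.1, 0.5, -0.5]
opening: 0.0854
grip_force: 0.0
```

>>> {"method": "jog_arm", "body": {"steps": [0, 0, 0.2, 0, 0, 0, 0, 0, 0, 0.3, 0, 0, 0, 0, 0.6, 0, 0, 0, 0, 1, 0, 0, 0, 0, 1, 0, 0, 0, 0, 1, 0, 0, 0, 0, 1]}}

```text
clock: 4.53
tcp_pos: [0.5142, -0.4415, 0.0249]
tool_rot: [1.0, -0.0, 0.001, 0.001]
ft_force: [0.1, -0.3, 4.7]
opening: 0.0527
grip_force: 62.6
```

>>> {"method": "jog_arm", "body": {"steps": [0, 0, -1, 0, 1, 0, 0, -1, 0, 1, 0, 0, -1, 0, 1, 0, 0, -1, 0, 1, 0.55, -0.95, 0, 0, 1, 0.55, -0.95, 0, 0, 1, 0.55, -0.95, 0, 0, 1, 0.55, -0.95, 0, 0, 1, 0.55, -0.95, 0, 0, 1, 0.55, -0.95, 0, 0, 1, 0.55, -0.9, 0, 0, 1, 0, 0, 0, 0, 1]}}

```text
clock: 6.02
tcp_pos: [0.6098, -0.2737, 0.1224]
tool_rot: [1.0, 0.001, -0.001, -0.001]
ft_force: [-0.0, 0.1, 0.1]
opening: 0.0526
grip_force: 62.9
```

Run:
```python
from h import *
wrist()
d=ctrl.get_image("wrist");cv2.imwrite("pics/w3.png",d["color"][:,:,::-1])
d=ctrl.get_image("top")
for b in blobs(d,"red"): print(np.round(b,1),ray(d,b[0],b[1],.1),ray(d,b[0],b[1],.17))
```

```text
tcp [ 0.6093 -0.2751  0.1226]
red [  279.   309. 15900.   160.   126.] z0.012 [ 0.5235 -0.2755] d=0.105 z0.05 [ 0.5462 -0.2754] d=0.089 z0.068 [ 0.557  -0.2753] d=0.082
red [ 276.  189. 4052.  106.   81.] z0.012 [ 0.6244 -0.2728] d=0.053 z0.05 [ 0.632  -0.2731] d=0.045 z0.068 [ 0.6356 -0.2732] d=0.041
red [  35.  114. 5401.   78.   86.] z0.012 [ 0.6778 -0.1018] d=0.061 z0.05 [ 0.6775 -0.1277] d=0.052 z0.068 [ 0.6773 -0.14  ] d=0.048
teal [ 485.  209. 8956.  130.   96.] z0.012 [ 0.6094 -0.4323] d=0.079 z0.05 [ 0.6193 -0.4086] d=0.067 z0.068 [ 0.624  -0.3974] d=0.061
[352.9 178.7  55.5  13.   13. ] [ 0.58921128 -0.28780139  0.1       ] [ 0.576894   -0.27739247  0.17      ]
[240.6 155.7  62.5  10.   10. ] [0.65602762 0.07877571 0.1       ] [0.64074145 0.07289632 0.17      ]
[294.2 157.1 203.   17.   17. ] [ 0.65567468 -0.09624228  0.1       ] [ 0.6404042 -0.094345   0.17     ]
```

View pics/w3.png

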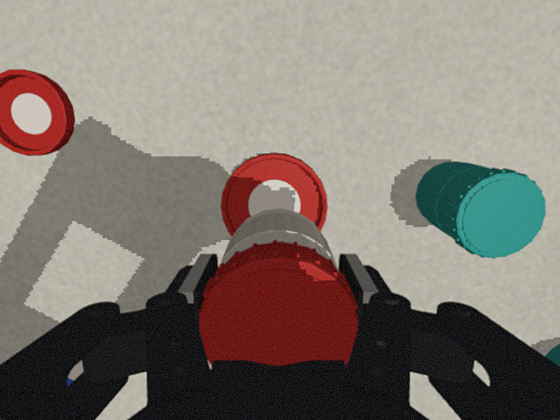

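The nest is visible in front of the held pot, spanning columns 222–327 with its far rim at row 153. The lid is at (279,309) and upright.

Run:
```python
from h import *
d=ctrl.get_image("wrist");print(ctrl.state()["tcp_pos"])
p=ray(d,275,153,.012);print(p[0]-.041,p[1]); 
for u in(222,327):print(ray(d,u,203,.010)[:2])
```

```text
[ 0.60900812 -0.27676991  0.12325432]
0.6093658124389763 -0.2751816692566345
[ 0.61225315 -0.23442266]
[ 0.61218858 -0.31492609]
```

>>> {"method": "jog_arm", "body": {"steps": [0.1, 0, 1, 0, 1, 0, 0, 1, 0, 1, 0, 0, 1, 0, 1, 0, 0, 0.4, 0, 1, 0, 0, 0.2, 0, 1, 0, 0, 0, 0, 1, 0, 0, 0, 0, 1]}}

```text
clock: 7.1
tcp_pos: [0.6131, -0.2765, 0.0351]
tool_rot: [1.0, -0.0, 0.001, 0.001]
ft_force: [0.0, 0.1, -0.6]
opening: 0.0527
grip_force: 62.9
```

>>> {"method": "jog_arm", "body": {"steps": [0, 0, 0.1, 0, 1, 0, 0, 0.1, 0, 1, 0, 0, 0, 0, 1, 0, 0, 0, 0, 1]}}

```text
clock: 7.6
tcp_pos: [0.6125, -0.276, 0.029]
tool_rot: [1.0, -0.0, 0.0, 0.0]
ft_force: [0.3, 0.3, -0.3]
opening: 0.0527
grip_force: 62.9
```

>>> {"method": "jog_arm", "body": {"steps": [0, 0, 0.05, 0, 1, 0, 0, 0.05, 0, 1, 0, 0, 0, 0, 1]}}

```text
clock: 7.98
tcp_pos: [0.6128, -0.276, 0.0289]
tool_rot: [1.0, -0.0, 0.0, 0.0]
ft_force: [-4.8, 2.0, 10.9]
opening: 0.053
grip_force: 63.3
```

>>> {"method": "jog_arm", "body": {"steps": [0, 0, 0, 0, 0.6, 0, 0, 0, 0, 0.3, 0, 0, 0, 0, 0, 0, 0, 0, 0, 0, 0, 0, -1, 0, 0, 0, 0, -1, 0, 0, 0, 0, -1, 0, 0, 0, 0, -1, 0, 0, -1, 0, 0, 0, 0, -1, 0, 0, 0, 0, -1, 0, 0, 0, 0, 0, 0, 0, 0, 0]}}

```text
clock: 9.48
tcp_pos: [0.5358, -0.2756, 0.1257]
tool_rot: [1.0, -0.001, -0.001, -0.001]
ft_force: [0.6, -0.5, 0.1]
opening: 0.0854
grip_force: 0.0
```

Run:
```python
from h import *
wrist()
d=ctrl.get_image("wrist");cv2.imwrite("pics/w4.png",d["color"][:,:,::-1])
d=ctrl.get_image("scene");cv2.imwrite("pics/s4.png",cv2.resize(d["color"][200:400,80:360,::-1],None,fx=2,fy=2))
```

```text
tcp [ 0.5371 -0.2759  0.1261]
red [  273.   106. 10357.   114.   118.] z0.012 [ 0.6105 -0.2733] d=0.086 z0.05 [ 0.6091 -0.2738] d=0.073 z0.068 [ 0.6085 -0.274 ] d=0.067
red [  33.   29. 1842.   61.   52.] z0.012 [ 0.6605 -0.1109] d=0.036 z0.05 [ 0.6517 -0.1354] d=0.031 z0.068 [ 0.6476 -0.1471] d=0.028
blue [  62.  292. 3846.   78.   69.] z0.012 [ 0.463  -0.0981] d=0.052 z0.05 [ 0.4835 -0.1245] d=0.045 z0.068 [ 0.4932 -0.137 ] d=0.041
purple [ 359.  301. 5116.   75.  105.] z0.012 [ 0.4544 -0.344 ] d=0.060 z0.05 [ 0.4761 -0.334 ] d=0.051 z0.068 [ 0.4864 -0.3293] d=0.047
teal [  498.    88. 10572.   135.   104.] z0.012 [ 0.6219 -0.4315] d=0.087 z0.05 [ 0.6188 -0.4086] d=0.074 z0.068 [ 0.6174 -0.3977] d=0.068
```

View pics/s4.png

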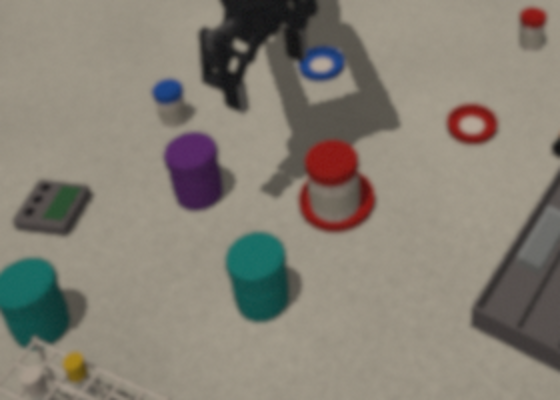

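The large red pot stands upright inside its red nest, around (333,195) in the crop. On to the small blue pot.

>>> {"method": "jog_arm", "body": {"steps": [-1, -0.2, 0, 0, 0, -1, 0, 0, 0, 0, -1, 0, 0, 0, 0, -1, 0, 0, 0, 0, -1, 0, 0, 0, 0, -1, 0, 0, 0, 0, -0.8, 0, 0, 0, 0, 0, 0, 0, 0, 0]}}

```text
clock: 10.62
tcp_pos: [0.3673, -0.271, 0.1264]
tool_rot: [1.0, -0.001, 0.0, 0.0]
ft_force: [0.4, -0.7, -0.9]
opening: 0.0858
grip_force: 0.0
```

Run:
```python
from h import *
wrist()
```

```text
tcp [ 0.3681 -0.2713  0.1266]
blue [ 271.  223. 1910.   51.   52.] z0.012 [ 0.3544 -0.2664] d=0.037 z0.05 [ 0.3659 -0.2671] d=0.032 z0.068 [ 0.3714 -0.2675] d=0.029
blue [  35.   81. 5611.   78.   90.] z0.012 [ 0.4592 -0.1012] d=0.063 z0.05 [ 0.4553 -0.1264] d=0.054 z0.068 [ 0.4534 -0.1383] d=0.050
purple [ 404.   43. 7652.  110.   96.] z0.012 [ 0.4831 -0.3584] d=0.074 z0.05 [ 0.4756 -0.3456] d=0.063 z0.068 [ 0.4721 -0.3396] d=0.058
```

>>> {"method": "jog_arm", "body": {"steps": [-0.1, -0.15, 1, 0, 0, 0, 0, 1, 0, 0, 0, 0, 1, 0, 0, 0, 0, 1, 0, 0, 0, 0, 0.3, 0, 0, 0, 0, 0, 0, 0.3, 0, 0, 0, 0, 0.5]}}

```text
clock: 11.55
tcp_pos: [0.3659, -0.2679, 0.0198]
tool_rot: [1.0, -0.0, 0.001, 0.001]
ft_force: [-0.1, -0.1, 0.6]
opening: 0.0514
grip_force: 0.0
```

>>> {"method": "jog_arm", "body": {"steps": [0, 0, 0.1, 0, 0.6, 0, 0, 0, 0, 0.8, 0, 0, 0, 0, 1, 0, 0, 0, 0, 1, 0, 0, 0, 0, 1, 0, 0, 0, 0, 1]}}

```text
clock: 12.3
tcp_pos: [0.3657, -0.2676, 0.0173]
tool_rot: [1.0, -0.0, 0.001, 0.001]
ft_force: [0.2, 1.1, 5.2]
opening: 0.0325
grip_force: 59.0
```

>>> {"method": "jog_arm", "body": {"steps": [0, 0, -1, 0, 1, 0, 0, -1, 0, 1, 0, 0, -1, 0, 1, 0.55, -0.95, 0, 0, 1, 0.55, -0.95, 0, 0, 1, 0.55, -0.95, 0, 0, 1, 0.55, -0.95, 0, 0, 1, 0.55, -0.95, 0, 0, 1, 0.5, -0.95, 0, 0, 1, 0.5, -1, 0, 0, 1, 0, 0, 0, 0, 1]}}

```text
clock: 13.68
tcp_pos: [0.4589, -0.0984, 0.0912]
tool_rot: [1.0, 0.001, -0.0, -0.0]
ft_force: [-0.9, -0.8, -0.5]
opening: 0.0325
grip_force: 59.4
```

Run:
```python
from h import *
wrist()
d=ctrl.get_image("wrist");cv2.imwrite("pics/w5.png",d["color"][:,:,::-1])
```

```text
tcp [ 0.4585 -0.0992  0.0911]
red [ 536.   20. 1752.   54.   47.] z0.012 [ 0.5805 -0.2493] d=0.031 z0.05 [ 0.5708 -0.2236] d=0.025 z0.068 [ 0.5663 -0.2114] d=0.023
blue [ 279.  303. 6759.   91.   95.] z0.012 [ 0.3965 -0.1001] d=0.060 z0.05 [ 0.4183 -0.0999] d=0.050 z0.068 [ 0.4287 -0.0998] d=0.045
blue [ 272.  207. 3206.   88.   76.] z0.012 [ 0.4678 -0.0951] d=0.041 z0.05 [ 0.4775 -0.0957] d=0.034 z0.068 [ 0.482  -0.0961] d=0.031
```

View pics/w5.png

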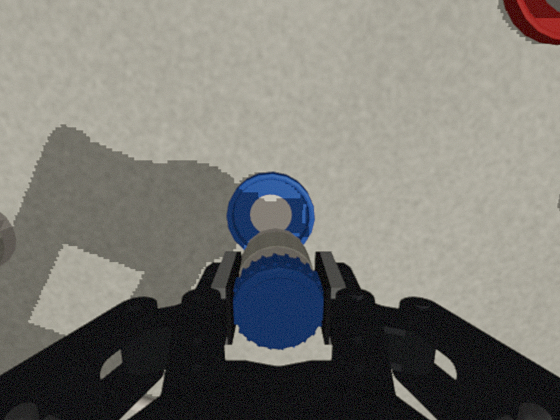

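The nest spans columns 227–315 with its far rim at row 172. The held blue pot is at (279,303).

Run:
```python
from h import *
d=ctrl.get_image("wrist");print(ctrl.state()["tcp_pos"])
p=ray(d,271,172,.012);print(p[0]-.030,p[1]); 
for u in(227,315):print(ray(d,u,213,.010)[:2])
```

```text
[ 0.45827    -0.10002105  0.0911418 ]
0.4606045294268214 -0.09606505787090733
[ 0.46244899 -0.06613901]
[ 0.46246297 -0.12565869]
```

>>> {"method": "jog_arm", "body": {"steps": [0.1, -0.12, 1, 0, 1, 0, 0, 1, 0, 1, 0, 0, 0.4, 0, 1, 0, 0, 0.2, 0, 1, 0, 0, 0.1, 0, 1, 0, 0, 0, 0, 1, 0, 0, 0, 0, 1]}}

```text
clock: 14.7
tcp_pos: [0.4617, -0.0968, 0.0244]
tool_rot: [1.0, -0.0, 0.001, 0.0]
ft_force: [0.2, -0.2, -0.8]
opening: 0.0324
grip_force: 59.5
```

>>> {"method": "jog_arm", "body": {"steps": [0, 0, 0.1, 0, 1, 0, 0, 0.05, 0, 1, 0, 0, 0, 0, 1, 0, 0, 0, 0, 1]}}

```text
clock: 15.2
tcp_pos: [0.462, -0.0967, 0.0213]
tool_rot: [1.0, -0.0, 0.001, 0.0]
ft_force: [-1.5, 0.7, 8.3]
opening: 0.0323
grip_force: 60.3
```

>>> {"method": "jog_arm", "body": {"steps": [0, 0, 0, 0, 0.5, 0, 0, 0, 0, 0.3, 0, 0, 0, 0, 0.2, 0, 0, 0, 0, 0.2, 0, 0, -1, 0, 0, 0, 0, -1, 0, 0, 0, 0, -1, 0, 0, 0, 0, -1, 0, 0, 0, 0, -0.5, 0, 0]}}

```text
clock: 16.32
tcp_pos: [0.4619, -0.0969, 0.1339]
tool_rot: [1.0, -0.0, 0.001, 0.0]
ft_force: [0.6, 0.5, -0.1]
opening: 0.0853
grip_force: 0.0
```

>>> {"method": "jog_arm", "body": {"steps": [-0.4, -0.9, 0, 0, 0, -0.4, -0.9, 0, 0, 0, 0, -0.9, 0, 0, 0, 0, -0.9, 0, 0, 0, 0, -0.9, 0, 0, 0, 0, -0.9, 0, 0, 0, 0, -0.9, 0, 0, 0, 0, -0.9, 0, 0, 0, 0, -0.9, 0, 0, 0, 0, -0.2, 0, 0, 0, 0, 0, 0, 0, 0]}}

```text
clock: 17.7
tcp_pos: [0.441, 0.1108, 0.1321]
tool_rot: [1.0, -0.0, -0.0, 0.0]
ft_force: [-0.6, 0.8, 0.3]
opening: 0.0852
grip_force: 0.0
```

Run:
```python
from h import *
wrist()
d=ctrl.get_image("wrist");cv2.imwrite("pics/w6.png",d["color"][:,:,::-1])
```

```text
tcp [0.4412 0.1105 0.1323]
blue [  77.  274. 6572.  102.   91.] z0.012 [0.3819 0.2772] d=0.070 z0.05 [0.3998 0.2531] d=0.060 z0.068 [0.4084 0.2417] d=0.055
blue [ 274.  220. 5366.   86.   85.] z0.012 [0.4287 0.1134] d=0.063 z0.05 [0.4399 0.1129] d=0.054 z0.068 [0.4452 0.1127] d=0.050
blue [ 526.  181. 2340.   63.   76.] z0.012 [ 0.4602 -0.0823] d=0.042 z0.05 [ 0.4669 -0.0545] d=0.036 z0.068 [ 0.47   -0.0414] d=0.033
```

View pics/w6.png

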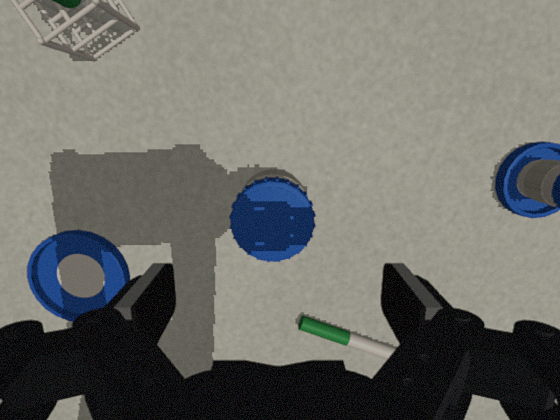

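The blue lid is at (274,220), the large blue nest at (77,274), and the small blue pot is standing in its nest at the right edge. The pen lies clear of the fingers.

>>> {"method": "jog_arm", "body": {"steps": [0.15, -0.1, 1, 0, 0, 0, 0, 1, 0, 0, 0, 0, 1, 0, 0, 0, 0, 1, 0, 0, 0, 0, 0.2, 0, 0, 0, 0, 0.1, 0, 0.2, 0, 0, 0, 0, 0.4, 0, 0, 0, 0, 0.6, 0, 0, 0, 0, 1, 0, 0, 0, 0, 1, 0, 0, 0, 0, 1]}}

```text
clock: 19.18
tcp_pos: [0.4463, 0.1134, 0.0261]
tool_rot: [1.0, -0.0, 0.001, 0.0]
ft_force: [-0.2, -0.3, 5.6]
opening: 0.0527
grip_force: 62.9
```

>>> {"method": "jog_arm", "body": {"steps": [0, 0, -1, 0, 1, 0, 0, -1, 0, 1, 0, 0, -1, 0, 1, 0, 0, -1, 0, 1, -0.4, -0.9, 0, 0, 1, -0.4, -0.9, 0, 0, 1, -0.4, -0.9, 0, 0, 1, -0.4, -0.9, 0, 0, 1, -0.4, -0.9, 0, 0, 1, -0.4, -0.9, 0, 0, 1, -0.4, -1, 0, 0, 1, 0, 0, 0, 0, 1]}}

```text
clock: 20.68
tcp_pos: [0.3738, 0.2743, 0.1244]
tool_rot: [1.0, 0.001, -0.001, 0.0]
ft_force: [-0.0, 0.3, -0.8]
opening: 0.0527
grip_force: 63.4
```

Run:
```python
from h import *
wrist()
d=ctrl.get_image("wrist");cv2.imwrite("pics/w7.png",d["color"][:,:,::-1])
```

```text
tcp [0.3743 0.2736 0.1244]
blue [  279.   307. 16172.   158.   128.] z0.012 [0.288  0.2724] d=0.107 z0.05 [0.3105 0.2727] d=0.091 z0.068 [0.3212 0.2728] d=0.083
blue [ 270.  185. 4100.  106.   85.] z0.012 [0.3909 0.2798] d=0.054 z0.05 [0.3981 0.2789] d=0.046 z0.068 [0.4015 0.2785] d=0.042
```

View pics/w7.png

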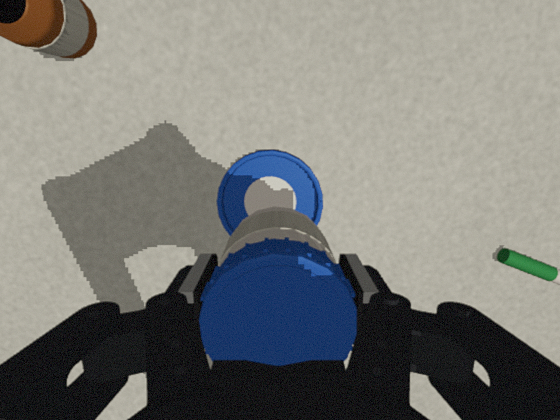

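The nest spans columns 218–323 with its far rim at row 150. The held pot is at (279,307).

Run:
```python
from h import *
d=ctrl.get_image("wrist");print(ctrl.state()["tcp_pos"])
p=ray(d,271,150,.012);print(p[0]-.041,p[1]); 
for u in(218,323):print(ray(d,u,200,.010)[:2])
```

```text
[0.37497561 0.27288608 0.12462221]
0.3771184281695785 0.2772836126254085
[0.3799431  0.31825612]
[0.37996294 0.23748931]
```

>>> {"method": "jog_arm", "body": {"steps": [0.17, -0.17, 1, 0, 1, 0, 0, 1, 0, 1, 0, 0, 1, 0, 1, 0, 0, 0.4, 0, 1, 0, 0, 0.2, 0, 1, 0, 0, 0.1, 0, 1, 0, 0, 0, 0, 1, 0, 0, 0, 0, 1]}}

```text
clock: 21.82
tcp_pos: [0.38, 0.278, 0.0332]
tool_rot: [1.0, -0.0, 0.001, -0.0]
ft_force: [0.4, 0.2, -1.5]
opening: 0.0522
grip_force: 63.4
```

>>> {"method": "jog_arm", "body": {"steps": [0, 0, 0.1, 0, 1, 0, 0, 0.1, 0, 1, 0, 0, 0, 0, 1, 0, 0, 0, 0, 1]}}

```text
clock: 22.32
tcp_pos: [0.3804, 0.2782, 0.03]
tool_rot: [1.0, -0.0, 0.001, -0.0]
ft_force: [-6.1, -2.5, 18.1]
opening: 0.0525
grip_force: 64.3
```

>>> {"method": "jog_arm", "body": {"steps": [0, 0, -0.04, 0, 1, 0, 0, 0, 0, 0.6, 0, 0, 0, 0, 0.3, 0, 0, 0, 0, 0.1, 0, 0, 0, 0, 0, 0, 0, -1, 0, 0, 0, 0, -1, 0, 0, 0, 0, -1, 0, 0, 0, 0, -1, 0, 0, 0, 0, -0.4, 0, 0, 0, 1, 0, 0, 0, 0, 1, 0, 0, 0]}}

```text
clock: 23.82
tcp_pos: [0.3789, 0.2271, 0.1379]
tool_rot: [1.0, 0.0, -0.0, 0.0]
ft_force: [0.2, -0.4, -0.1]
opening: 0.085
grip_force: 0.0
```

>>> {"method": "jog_arm", "body": {"steps": [0, 1, 0, 0, 0, 0.5, 1, 0, 0, 0, 0.8, 0.8, 0, 0, 0, 0.8, 0.8, 0, 0, 0, 0.8, 0.8, 0, 0, 0, 0.8, 0.8, 0, 0, 0, 1, 0.6, 0, 0, 0, 1, 0, 0, 0, 0, 1, 0, 0, 0, 0, 1, 0, 0, 0, 0, 1, 0, 0, 0, 0, 1, 0, 0, 0, 0]}}

```text
clock: 25.32
tcp_pos: [0.6219, 0.0825, 0.1371]
tool_rot: [1.0, -0.0, -0.001, -0.0]
ft_force: [-0.6, 0.5, 1.2]
opening: 0.0852
grip_force: 0.0
```

>>> {"method": "jog_arm", "body": {"steps": [1, 0, 0, 0, 0, 0.9, 0, 0, 0, 0, 0, 0, 0, 0, 0]}}

```text
clock: 25.7
tcp_pos: [0.6697, 0.0823, 0.1371]
tool_rot: [1.0, -0.0, -0.001, 0.0]
ft_force: [0.3, -0.1, 0.4]
opening: 0.0855
grip_force: 0.0
```

Run:
```python
from h import *
wrist()
d=ctrl.get_image("wrist");cv2.imwrite("pics/w8.png",d["color"][:,:,::-1])
```

```text
tcp [0.6687 0.0824 0.137 ]
red [ 272.  214. 1766.   50.   50.] z0.012 [0.6612 0.0864] d=0.037 z0.05 [0.6717 0.0857] d=0.032 z0.068 [0.6767 0.0854] d=0.029
red [ 498.  192. 4550.   82.   73.] z0.012 [ 0.6792 -0.0935] d=0.059 z0.05 [ 0.6871 -0.0687] d=0.051 z0.068 [ 0.6909 -0.0569] d=0.047
```

View pics/w8.png

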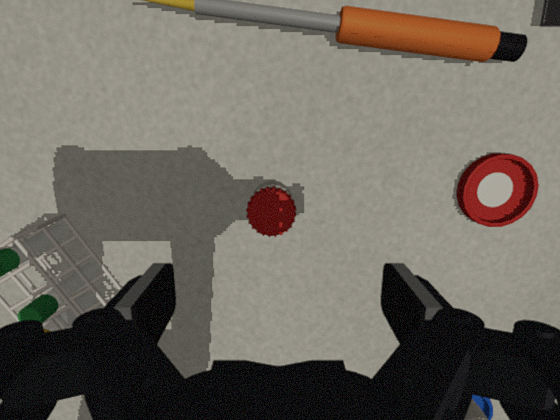

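The red lid is at (272,214), its nest at (498,192), and the rack is far left, about 65 mm clear of the finger.

>>> {"method": "jog_arm", "body": {"steps": [0.1, -0.13, 1, 0, 0, 0, 0, 1, 0, 0, 0, 0, 1, 0, 0, 0, 0, 1, 0, 0, 0, 0, 0.5, 0, 0, 0, 0, 0.2, 0, 0.2, 0, 0, 0.05, 0, 0.4, 0, 0, 0, 0, 0.6, 0, 0, 0, 0, 1, 0, 0, 0, 0, 1, 0, 0, 0, 0, 1, 0, 0, 0, 0, 1]}}

```text
clock: 27.3
tcp_pos: [0.6729, 0.0858, 0.0211]
tool_rot: [1.0, -0.0, 0.001, -0.0]
ft_force: [-0.2, 0.1, 5.9]
opening: 0.0322
grip_force: 59.4
```

>>> {"method": "jog_arm", "body": {"steps": [0, 0, -1, 0, 1, 0, 0, -1, 0, 1, 0, 0, -1, 0, 1, 0.2, 1, 0, 0, 1, 0, 1, 0, 0, 1, 0, 1, 0, 0, 1, 0, 1, 0, 0, 1, 0, 1, 0, 0, 1, 0, 1, 0, 0, 1, 0, 1, 0, 0, 1, 0, 0.35, 0, 0, 1, 0, 0, 0, 0, 1]}}

```text
clock: 28.8
tcp_pos: [0.6767, -0.0986, 0.0948]
tool_rot: [1.0, -0.001, 0.0, -0.0]
ft_force: [0.6, -0.4, -0.6]
opening: 0.032
grip_force: 59.4
```

Run:
```python
from h import *
wrist()
d=ctrl.get_image("wrist");cv2.imwrite("pics/w9.png",d["color"][:,:,::-1])
```

```text
tcp [ 0.6767 -0.0977  0.0947]
red [ 547.  345. 1348.   32.   66.] z0.012 [ 0.5761 -0.3034] d=0.027 z0.05 [ 0.604  -0.2691] d=0.023 z0.068 [ 0.6172 -0.2528] d=0.020
red [ 279.  300. 6346.   88.   93.] z0.012 [ 0.6146 -0.0999] d=0.059 z0.05 [ 0.636  -0.0998] d=0.049 z0.068 [ 0.6462 -0.0998] d=0.044
red [ 495.  283. 3196.  107.   96.] z0.012 [ 0.6278 -0.2561] d=0.042 z0.05 [ 0.647  -0.2297] d=0.035 z0.068 [ 0.6561 -0.2172] d=0.032
red [ 272.  206. 3210.   86.   75.] z0.012 [ 0.6856 -0.0954] d=0.042 z0.05 [ 0.695  -0.0961] d=0.035 z0.068 [ 0.6995 -0.0964] d=0.032
```

View pics/w9.png

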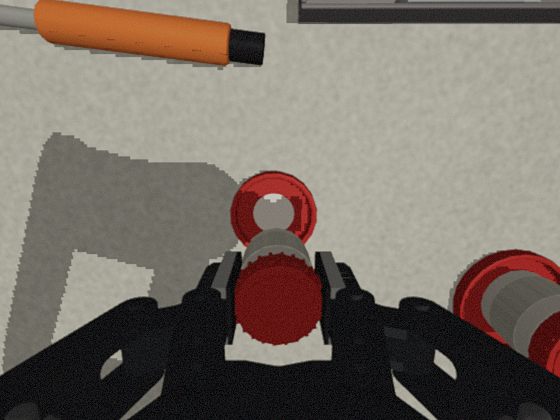

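The nest spans columns 231–316 with its far rim at row 171, nearly aligned with the held pot at (279,300).

>>> {"method": "jog_arm", "body": {"steps": [0.1, -0.07, 1, 0, 1, 0, 0, 1, 0, 1, 0, 0, 0.4, 0, 1, 0, 0, 0.2, 0, 1, 0, 0, 0.05, 0, 1, 0, 0, 0, 0, 1, 0, 0, 0, 0, 1]}}

```text
clock: 29.78
tcp_pos: [0.6798, -0.0965, 0.0295]
tool_rot: [1.0, -0.0, 0.001, 0.0]
ft_force: [-0.5, -1.0, -0.2]
opening: 0.0322
grip_force: 59.4
```

>>> {"method": "jog_arm", "body": {"steps": [0, 0, 0.1, 0, 1, 0, 0, 0.1, 0, 1, 0, 0, 0, 0, 1, 0, 0, 0, 0, 1]}}

```text
clock: 30.28
tcp_pos: [0.68, -0.0964, 0.0251]
tool_rot: [1.0, -0.0, 0.001, 0.0]
ft_force: [-1.1, 0.7, 5.0]
opening: 0.0322
grip_force: 60.0
```

Contact. Release, rise and back off, then check everything.

>>> {"method": "jog_arm", "body": {"steps": [0, 0, 0, 0, 0.6, 0, 0, 0, 0, 0.3, 0, 0, 0, 0, 0.1, 0, 0, 0, 0, 0.1, 0, 0, -1, 0, 0, 0, 0, -1, 0, 0, 0, 0, -1, 0, 0, 0, 0, -1, 0, 0, 0, 0, -1, 0, 0, 0, 0, -1, 0, 0, -1, 0, 0, 0, 0, -1, 0, 0, 0, 0]}}

```text
clock: 31.78
tcp_pos: [0.629, -0.0963, 0.1741]
tool_rot: [1.0, -0.0, 0.001, 0.0]
ft_force: [0.8, -0.9, 0.0]
opening: 0.0856
grip_force: 0.0
```

>>> {"method": "jog_arm", "body": {"steps": [-1, 0, 0, 0, 0, -1, 0, 0, 0, 0, -1, 0, 0, 0, 0, -1, 0, 0, 0, 0, 0, 0, 0, 0, 0]}}

```text
clock: 32.4
tcp_pos: [0.5278, -0.0959, 0.1734]
tool_rot: [1.0, -0.001, -0.0, -0.0]
ft_force: [0.4, 0.1, 0.6]
opening: 0.0852
grip_force: 0.0
```

Run:
```python
from h import *
d=ctrl.get_image("scene");cv2.imwrite("pics/s9.png",d["color"][:,:,::-1])
d=ctrl.get_image("top");cv2.imwrite("pics/t9.png",cv2.resize(d["color"][120:300,120:460,::-1],None,fx=2,fy=2))
s=ctrl.state();print(s["tcp_pos"],s["joint_vel"],s["ft_force"],s["clock"])
```

```text
[ 0.52981931 -0.09627491  0.17389082] [ 0.00087974  0.01364202 -0.02036519  0.00021526  0.00133199 -0.001825  ] [ 0.84593116  0.29784212 -0.06933204] 32.5
```

View pics/s9.png

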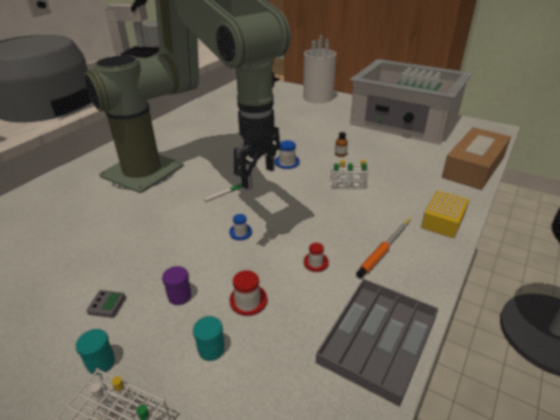

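View pics/t9.png

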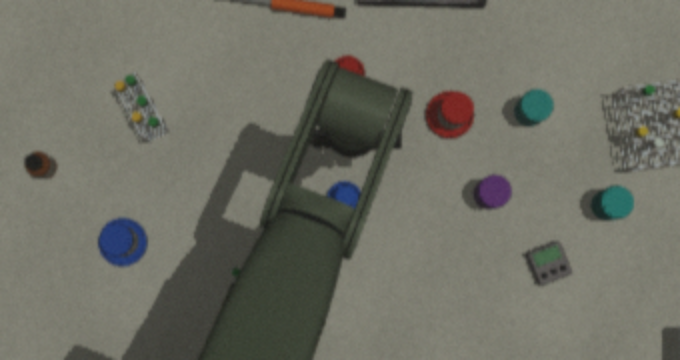

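In the scene view all four pots stand upright in matching nests: (247,290), (316,256), (240,227) and (287,154). The bottle, rack and look-alikes are where they started.

```bash
python3 -c "
from bench import ctrl
print(ctrl.close_job())"
```

```text
the job is handed in; nothing more can be done
None
```

The job is handed in at about 32.5 s of the 109 s limit: the final pictures show all four pots upright in their matching nests, with the bottle, rack and look-alikes undisturbed.

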